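# Pump up the brake bleeder and hold it

## Robot

A 6-joint arm with a two-finger parallel gripper is mounted at the origin on the work surface. World frame = base frame: x ahead of the robot, y to its left, z up, the work surface at z = 0. Lengths are in mm, angles in rad, forces in N, time in s.
With the tool pointing down it reaches from about 275 to 750 mm from the base axis. Payload 10.2 kg.
Tool frame: the origin (TCP) lies at the very end of the fingers, on their centre line; the grasp point (between the pads) lies 19 mm behind it (ctrl.tcp_to_grasp is the distance from the TCP to the grasp point, in mm); z points along the fingers, x is the direction in which the jaws open and shut, and the axes are right-handed (so a half turn about z gives the same grasp; the last joint's range is limited). The gripper opens to 85 mm and grips with 20 to 120 N. Pads are 22 mm wide; open, the fingers measure 114 mm over their backs; the gripper's body (76 mm by 85 mm) begins 54 mm behind the grasp point. The pads swing forward as they close: fully open they stand 13 mm farther back than shut.
Start: joints at [0.938, 0.313, 1.498, -0, 1.331, -0.223], TCP at [209.187, 481.531, 231.294] pointing down, gripper open.
Joint ranges: [-2.94, 2.94], [-0.97, 2.17], [0.19, 2.56], [-1.23, 4.37], [0.02, 3.11], [-2.88, 2.88]. Speed limits (rad/s): [2.39, 2.39, 3.01, 3.14, 3.14, 3.14].

## Interface

Orientations are given as a unit quaternion [w, x, y, z].
In Python, from rig import monitor, vision, order, ctrl gives the robot as it stands. The module is installed in compiled form; this text tells all that it offers.
- The arm moves only by the shell command python3 -m pendant 'ROWS' [FORCE]. ROWS is JSON, a list that holds one entry, the list of rows, each a list of 5 numbers: the closure, from -1 (fully open) to 1 (shut), then the shift along the world's x, y, z in m, then the turn about the world's z in degrees. In form: [[[fingers, dx, dy, dz, spin], ...]]. A call has 1 to 20 rows; each row is the pose to reach, as a shift and turn from the pose commanded when the call began; what a row does not reach only later rows make up. A row lasts 1/10 s, in which the tool goes at most 50 mm and 8.59 degrees, less where a joint would pass 70% of its speed; a pose out of reach is approached as far as the arm can. A call with a gripper value outside its range is refused whole. The fingers move at their own pace and stop on an object; FORCE is the grip in N (left out, the last holds). Time passes only in rows, so rows that repeat a pose let the fingers close. It gives the time, the measured TCP pose, the force and the opening at its end, in the units of the state.
- monitor.sense(): the state, without advancing time (a new reading comes with each control period).
- vision.capture(name): name is "side" or "top"; returns (picture, depth): 420x560x3 uint8, red, green, blue; 420x560 float32, mm along the optical axis (not along the pixel's ray), 0 where there is no reading.
- vision.camera_info(name): a dict with "fov_y" (degrees; the focal length in pixels is half the picture's height over the tangent of half this angle, whatever the lens; pixels are square), "cx", "cy" (the principal point, pixels), "R" (3x3) and "t" (3): a world point X has camera coordinates R X + t. Camera axes: x right, y down, z forward; pixel columns grow to the right and rows downward; lengths in mm; the calibration is good to about 2 mm. A picture is of the moment at which its call begins. camera_info takes no time and is no camera call.
- order.finish_job(): hands the job in, once; it reports no verdict.
The state is a dict: "time_s": time; "joints": joint angles; "dq": joint speeds; "tau": joint torques, N m; "eef_pos": TCP position; "ee_rot": TCP orientation; "force": force on the tool from outside, world axes, zero at the start; "wrist_torque": the same for the moment, N m; "grip_width": opening from 0.0 (shut) to 1.0 (fully open).
Only numpy, scipy, OpenCV 4.12 (cv2) and the standard library are available. Lean on these libraries where they do the work, as an engineer would, in place of code of your own. Each camera call takes 0.05 s, during which the arm holds its last target.

## Task

Pump the brake bleeding pump with your fingertips: press its broad palm head all the way down and let it come all the way up again, over and over, until the brass indicator pin beside it has popped fully out. Then press the palm head all the way down once more and finish while still holding it down. Do not touch the pin, and leave the bottle, the screwdriver, the wrench and the carton where they are.

Things in the scene. Friction and masses are not known exactly. Their poses are not given: they have to be found in the camera images.
- pump: The bolted-down brake bleeding pump: dark base plate 150 (x) x 225 (y) x 12 mm, upright aluminium cylinder (66 mm across, top at 100 mm), aluminium indicator block (46 mm square, 62 mm high), white reservoir (46 mm across, 86 mm high). Origin: on the table top, on the cylinder's axis; z up. Pin axis at x 0, y -105 mm; reservoir at x -45, y -60 mm; plate from y -160 to +65 mm.
- head_top (a point): The black palm head of the spring plunger, a low round mushroom 90 mm across and 24 mm thick, straight above the pump cylinder. This point: centre of its flat top face (60 mm across), 145 mm above the table when the plunger is up, 130 mm when it is fully down.
- plunger (a joint): How far the plunger is pressed: 0 = up, 0.015 m = fully down on its stop. A spring pushes it back up; it takes about 8 N at the start of a slow stroke and 14 N at the bottom, a few N more when pressed fast, and rises by itself when let go.
- pin (a joint): How far the indicator pin is out, m: starts between 0 and 0.014; about 0.045 = fully out, its most. It rises only while the plunger comes back up, all the way, after a stroke at least 0.012 m deep: 4 to 14 mm the first time, then 9 mm a stroke (three to five strokes in all). Short strokes may do nothing, extra strokes do no harm. It stays out by itself, also while the plunger is pressed again.
- pin_top (a point): The brass indicator pin, 10 mm across with a 15 mm cap, upright in a steel collar (22 mm across, top 70 mm above the table) on the indicator block. This point: centre of its top face, 75 mm above the table when the pin is in, about 120 mm when fully out; a dark ring round its foot then shows clear above the collar. Not to be touched.
- bottle: Bystander: grey bottle, 60 mm across, 165 mm high, standing on the table about 160 mm to the pump's +y side. Origin: centre of its underside.
- screwdriver: Bystander: screwdriver lying on the table at the pump's -x side. Origin: underside, at its middle.
- wrench: Bystander: steel wrench lying on the table at the pump's +x side. Origin: underside, at its middle.
- carton: Bystander: small cardboard carton 70 x 45 x 40 mm on the table beyond the indicator, at the pump's -y side. Origin: centre of its underside.

How it is judged:
By the outcome, as a careful person would: the job done as asked, in the order asked, and still so for the second after the job is handed in, while the arm keeps its last pose, push and grip.
It also fails if it takes over 45 s, if anything falls off the work surface, if the arm or the gripper's body presses on something with over 40 N, if the wrist force passes 120 N, or if a joint passes its speed limit or range.

## Working session

There is one attempt and no reset: what is moved stays moved. The work goes in short steps, Python scripts to look and compute and a shell command to move; the robot and the scene stay as the last step left them, time stands still between calls to the robot, and variables do not carry over. Pictures are saved under pics/ and viewed, and the job is handed in when it is done.

```bash
mkdir -p pics; python3 - <<'E'
from rig import monitor, vision
import cv2,numpy as np
print(monitor.sense())
for n in("side","top"):
    p,d=vision.capture(n); np.savez(f"{n}0.npz",p=p,d=d)
    cv2.imwrite(f"pics/{n}0.png",p[:,:,::-1]); print(n,vision.camera_info(n))
E
```

```text
{'time_s': 0.0, 'joints': array([ 9.37588888e-01,  3.13441929e-01,  1.49842601e+00,  2.47365634e-05,
        1.33103344e+00, -2.23382836e-01]), 'dq': array([ 1.10975945e-04, -5.73127989e-05,  3.51195820e-04, -8.52013951e-05,
        4.65662005e-04,  3.97290068e-04]), 'tau': array([ 1.38173884e-03, -4.12264538e+01, -2.59739292e+01, -1.28839756e-04,
        4.13127549e-03, -4.84446616e-06]), 'eef_pos': array([209.02480601, 481.31145902, 230.74338512]), 'ee_rot': array([ 2.17484652e-04,  8.36197723e-01,  5.48427697e-01, -6.17278649e-04]), 'force': array([-0.20897708, -0.41140647,  0.49177628]), 'wrist_torque': array([-0.02285176,  0.01803486,  0.02635307]), 'grip_width': 1.000158141799905}
side {'fov_y': 47.429048682050116, 'cx': 271.6870654462855, 'cy': 215.85964474789102, 'R': array([[ 0.96653087, -0.25642121,  0.00813861],
       [-0.19362569, -0.7499123 , -0.6325667 ],
       [ 0.16830676,  0.6098194 , -0.77446313]]), 't': array([-548.54059927,  192.12250415, 1106.87783015])}
top {'fov_y': 45.62561490550553, 'cx': 285.0406625037479, 'cy': 217.35366307651836, 'R': array([[-1.09379672e-03, -9.99970983e-01,  7.53903993e-03],
       [-9.89188868e-01, -2.36077591e-05, -1.46647136e-01],
       [ 1.46643059e-01, -7.61793653e-03, -9.89160139e-01]]), 't': array([  40.99400962,  557.54622613, 1286.2329181 ])}
```

View pics/side0.png

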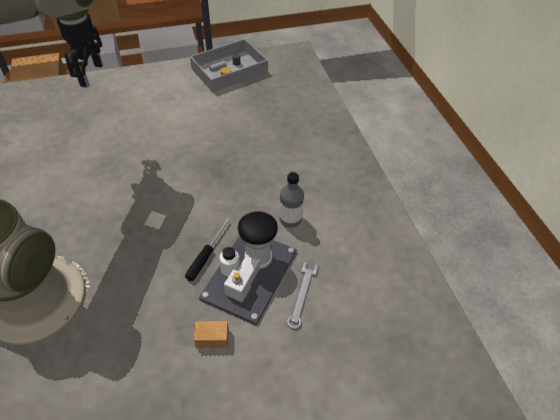

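View pics/top0.png

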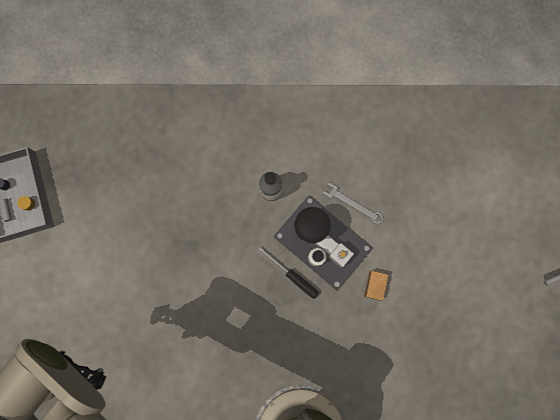

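The head is at about (312,225) in the top view and (258,226) in the side view. The pin is at (343,254) top and (237,276) side, the bottle cap at (270,178) top, and the reservoir at (317,257) top.

```bash
cat > h.py <<'E'
import numpy as np
from rig import vision
def f(n): return 210/np.tan(np.radians(vision.camera_info(n)["fov_y"])/2)
def cloud(n,d):
    c=vision.camera_info(n); v,u=np.mgrid[:d.shape[0],:d.shape[1]]
    C=np.stack([(u-c["cx"])*d/f(n),(v-c["cy"])*d/f(n),d],-1)
    return (C-c["t"])@c["R"]
def proj(n,X):
    c=vision.camera_info(n);k=c["R"]@np.array(X)+c["t"]
    return k[:2]/k[2]*f(n)+[c["cx"],c["cy"]]
E
python3 - <<'E'
from h import *
import cv2
for n,boxes in(("top",{"head":(290,205,335,246),"pin":(330,240,356,266),"res":(305,245,330,268),"bot":(255,168,285,200)}),("side",{"head":(235,208,280,246),"pin":(228,266,246,286),"res":(218,245,242,270),"bot":(278,170,306,190)})):
    z=np.load(n+"0.npz");W=cloud(n,z["d"]);p=z["p"]
    for k,(a,b,c,d) in boxes.items():
        w=W[b:d,a:c].reshape(-1,3);q=p[b:d,a:c].reshape(-1,3).astype(int)
        top=np.percentile(w[:,2],99); m=w[:,2]>top-4
        print(n,k,"top z",top.round(1),"n",m.sum(),"centre",w[m].mean(0).round(1),"mid",((w[m].max(0)+w[m].min(0))/2).round(1), np.ptp(w[m],0).round())
        if k=="pin":
            m=(q[:,0]-q[:,2]>60); print(" brass",m.sum(),w[m].mean(0).round(1))
    a,b,c,d=(225,150,425,320) if n=="top" else (170,160,340,350)
    cv2.imwrite(f"pics/{n}0z.png",cv2.resize(p[b:d,a:c,::-1],None,fx=3,fy=3,interpolation=2))
E
```

```text
top head top z 148.9 n 246 centre [520.4 -24.3 180.7] mid [461.6  -5.1 749.3] [ 197.  112. 1209.]
top pin top z 84.9 n 21 centre [435.2 -68.5 385.7] mid [413.7 -30.4 717.4] [ 102.  162. 1273.]
 brass 26 [ 457.5 -105.2   81. ]
top res top z 89.5 n 49 centre [448.7 -39.8 139.2] mid [413.7  -2.2 719.7] [ 101.  106. 1268.]
top bot top z 167.5 n 59 centre [614.1  75.8 266.2] mid [507.1  70.6 758.7] [ 288.   40. 1190.]
side head top z 149.8 n 333 centre [522.3 -44.  169.9] mid [ 470.8 -331.8  564.5] [180. 680. 837.]
side pin top z 85.2 n 31 centre [ 456.  -123.2  112.7] mid [ 422.8 -384.9  532.5] [ 83. 573. 901.]
 brass 33 [ 457.8 -105.8   82.7]
side res top z 90.5 n 72 centre [449.2 -67.9 125.5] mid [ 423.7 -350.4  534.9] [ 85. 642. 897.]
side bot top z 168.7 n 73 centre [627.9  47.9 200.2] mid [ 516.6 -289.7  574. ] [271. 764. 818.]
```

```bash
python3 - <<'E'
from h import *
for n in("top","side"):
    z=np.load(n+"0.npz");W=cloud(n,z["d"]);d=z["d"];h=W[...,2]
    box={"top":(290,205,335,246),"side":(235,208,280,246)}[n]
    bb={"top":(255,168,285,200),"side":(278,170,306,190)}[n]
    for nm,(a,b,c,e),lo,hi in(("head",box,141,153),("bot",bb,150,175)):
        w=W[b:e,a:c].reshape(-1,3);w=w[(d[b:e,a:c].ravel()>0)&(w[:,2]>lo)&(w[:,2]<hi)]
        print(n,nm,len(w),np.median(w,0).round(1),((w.max(0)+w.min(0))/2).round(1),np.ptp(w,0).round())
    p=(520,-50,145)
E
```

```text
top head 637 [525.3 -26.6 144.1] [525.2 -25.8 146.2] [82. 81. 10.]
top bot 106 [636.8  78.2 163.7] [638.2  78.2 162.5] [28. 25. 17.]
side head 807 [524.9 -29.4 145.4] [524.9 -28.  146.2] [83. 85. 10.]
side bot 123 [637.4  74.7 165.2] [638.5  79.5 159.8] [27. 29. 19.]
```

View pics/top0z.png

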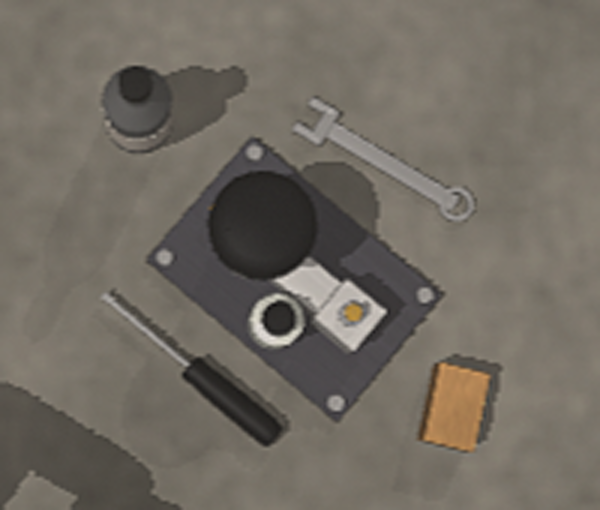

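View pics/side0z.png

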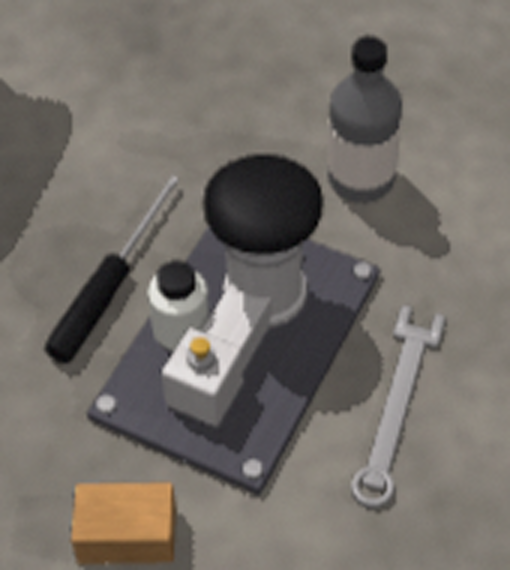

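```bash
python3 -m pendant '[[[1,0.025,-0.04,0,0],[1,0.05,-0.08,0,0],[1,0.075,-0.12,0,0],[1,0.1,-0.16,0,0],[1,0.125,-0.2,0,0],[1,0.15,-0.24,0,0],[1,0.175,-0.28,0,0],[1,0.2,-0.32,0,0],[1,0.225,-0.36,0,0],[1,0.25,-0.4,0,0],[1,0.275,-0.44,0,0],[1,0.3,-0.48,-0.02,0],[1,0.316,-0.509,-0.04,0],[1,0.316,-0.509,-0.055,0],[1,0.316,-0.509,-0.055,0],[1,0.316,-0.509,-0.055,0],[1,0.316,-0.509,-0.055,0]]]' 40
python3 - <<'E'
from h import *
from rig import monitor
import cv2
s=monitor.sense();print(s["eef_pos"],s["force"],s["grip_width"],s["time_s"],s["joints"])
im=[]
for n in("side","top"):
    p,d=vision.capture(n);a,b=(150,140) if n=="side" else (220,130)
    im.append(cv2.resize(p[b:b+200,a:a+200,::-1],None,fx=2,fy=2,interpolation=2))
cv2.imwrite("pics/a1.png",np.hstack(im))
E
```

```text
time_s: 1.8
eef_pos: [525.4, -27.0, 177.4]
ee_rot: [0.001, 0.836, 0.549, 0.001]
force: [0.3, 1.1, -0.0]
grip_width: 0.002
[525.39258675 -26.95214457 177.37502664] [ 0.32736207  1.11648793 -0.00618952] 0.002366484269644798 1.8 [-2.74170249e-01  3.62415751e-01  1.57533331e+00  1.53148168e-05
  1.20220936e+00 -1.43613276e+00]
```

View pics/a1.png

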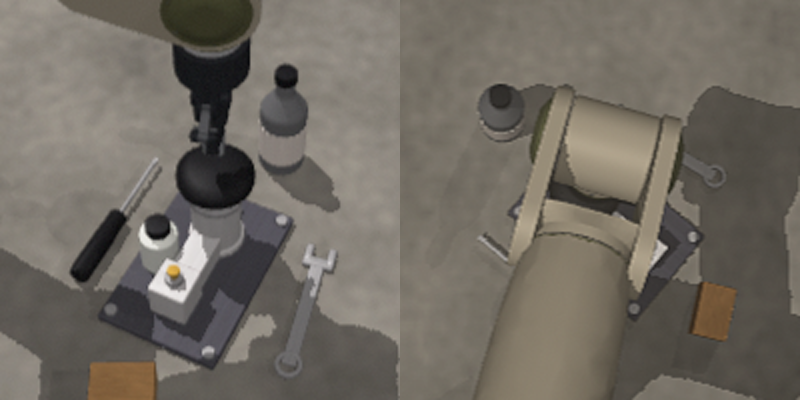

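The shut fingers stand above the head. In the left half (side view) the pin is visible at about (173,271) and clear of everything. I'll press one slow stroke to calibrate.

```bash
python3 -m pendant '[[[1,0,0,-0.01,0],[1,0,0,-0.02,0],[1,0,0,-0.027,0],[1,0,0,-0.032,0],[1,0,0,-0.036,0],[1,0,0,-0.036,0],[1,0,0,-0.036,0]]]'; python3 -m pendant '[[[1,0,0,-0.004,0],[1,0,0,-0.008,0],[1,0,0,-0.010,0],[1,0,0,-0.010,0],[1,0,0,-0.010,0]]]'
```

```text
time_s: 2.6
eef_pos: [524.8, -27.3, 140.8]
ee_rot: [-0.0, 0.836, 0.549, -0.0]
force: [-5.0, 1.6, 9.2]
grip_width: 0.003
time_s: 3.1
eef_pos: [524.9, -27.3, 131.3]
ee_rot: [-0.0, 0.836, 0.549, -0.0]
force: [-8.1, 1.5, 14.2]
grip_width: -0.001
```

```bash
python3 -m pendant '[[[1,0,0,-0.001,0],[1,0,0,-0.002,0],[1,0,0,-0.002,0],[1,0,0,-0.002,0]]]'; python3 -m pendant '[[[1,0,0,-0.001,0],[1,0,0,-0.002,0],[1,0,0,-0.002,0],[1,0,0,-0.002,0]]]'
```

```text
time_s: 3.5
eef_pos: [524.9, -27.3, 130.0]
ee_rot: [0.0, 0.836, 0.549, -0.0]
force: [-8.8, 2.6, 20.2]
grip_width: -0.001
time_s: 3.9
eef_pos: [525.0, -27.3, 129.9]
ee_rot: [0.001, 0.836, 0.549, 0.0]
force: [-17.9, 4.5, 36.5]
grip_width: -0.001
```

The stop was felt at z = 130. I'll let it up now and look at the pin.

```bash
python3 -m pendant '[[[1,0,0,0.008,0],[1,0,0,0.016,0],[1,0,0,0.024,0],[1,0,0,0.034,0],[1,0,0,0.034,0],[1,0,0,0.034,0],[1,0,0,0.034,0]]]'
cat > look.py <<'E'
import sys;from h import *
from rig import monitor
import cv2
p,d=vision.capture("side");W=cloud("side",d)
a,b,c,e=222,235,250,295
w=W[b:e,a:c].reshape(-1,3);q=p[b:e,a:c].reshape(-1,3).astype(int)
m=(q[:,0]-q[:,2]>60)&(d[b:e,a:c].ravel()>0); print("brass",m.sum(),np.median(w[m],0).round(1),"zmax",w[m,2].max().round(1))
h=W[205:250,230:285].reshape(-1,3);g=(h[:,2]>120)&(h[:,2]<150)&(np.hypot(h[:,0]-525,h[:,1]+27)<30);g2=g&(np.hypot(h[:,0]-525,h[:,1]+27)>14);print("head z",np.median(h[g2,2]),g2.sum())
s=monitor.sense();print(s["eef_pos"],s["force"],s["time_s"])
cv2.imwrite(f"pics/{sys.argv[1]}.png",cv2.resize(p[180:310,180:320,::-1],None,fx=4,fy=4,interpolation=2))
E
python3 look.py s1
```

```text
time_s: 4.6
eef_pos: [525.0, -27.4, 159.8]
ee_rot: [-0.0, 0.836, 0.548, -0.0]
force: [-0.1, 0.9, -0.2]
grip_width: -0.001
brass 40 [ 458.4 -107.7   92.9] zmax 97.2
head z 146.1321104068456 279
[524.99798216 -27.4383016  159.82729237] [-0.34637499  0.28873836  0.22809325] 4.65
```

View pics/s1.png

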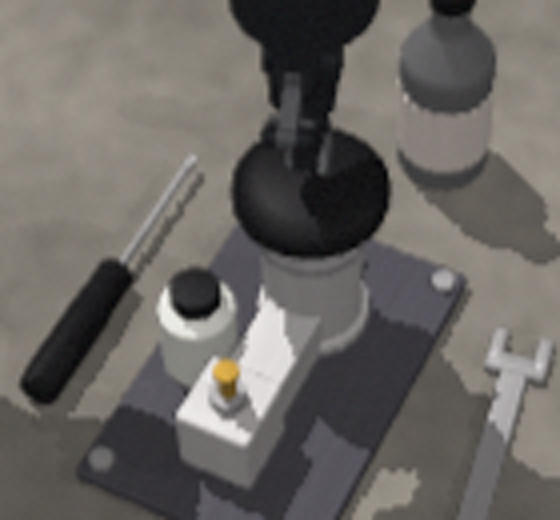

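The pin cap, at (225,378) in the crop, has risen from z of about 82 to about 93. I'll continue with two strokes at a time.

```bash
for i in 1 2; do python3 -m pendant '[[[1,0,0,-0.012,0],[1,0,0,-0.018,0],[1,0,0,-0.023,0],[1,0,0,-0.028,0],[1,0,0,-0.032,0],[1,0,0,-0.033,0],[1,0,0,-0.033,0],[1,0,0,-0.033,0]]]'; python3 -m pendant '[[[1,0,0,0.008,0],[1,0,0,0.016,0],[1,0,0,0.024,0],[1,0,0,0.033,0],[1,0,0,0.033,0],[1,0,0,0.033,0],[1,0,0,0.033,0]]]'; done | grep -E "time|pos|force"; python3 look.py s2
```

```text
time_s: 5.45
eef_pos: [525.4, -27.5, 129.9]
force: [-11.2, 1.5, 32.6]
time_s: 6.15
eef_pos: [525.0, -27.4, 159.8]
force: [-0.8, -0.3, 0.1]
time_s: 6.95
eef_pos: [525.3, -27.5, 129.9]
force: [-12.2, 1.5, 32.3]
time_s: 7.65
eef_pos: [524.9, -27.4, 159.8]
force: [-0.2, -0.2, 1.3]
brass 55 [ 457.9 -107.9  109.7] zmax 115.8
head z 146.04133043778077 285
[524.98395576 -27.42807336 159.79155065] [-0.03595755  0.31199038  0.53750095] 7.7
```

View pics/s2.png

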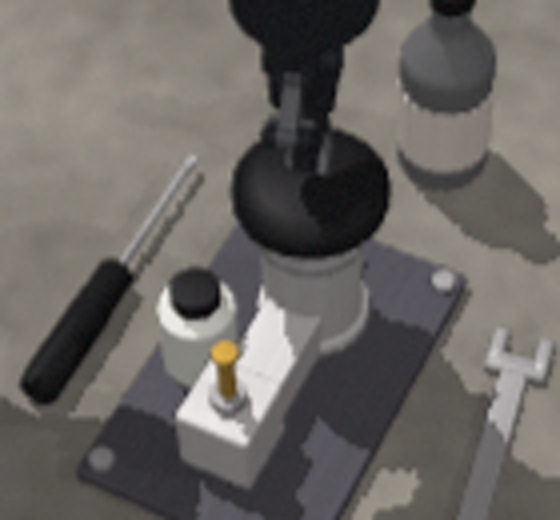

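The pin is higher, with its top at about (224,352) in the crop and z of about 113. There is no dark ring yet, so I'll add one more stroke.

```bash
for i in 1; do python3 -m pendant '[[[1,0,0,-0.012,0],[1,0,0,-0.018,0],[1,0,0,-0.023,0],[1,0,0,-0.028,0],[1,0,0,-0.032,0],[1,0,0,-0.033,0],[1,0,0,-0.033,0],[1,0,0,-0.033,0]]]'; python3 -m pendant '[[[1,0,0,0.008,0],[1,0,0,0.016,0],[1,0,0,0.024,0],[1,0,0,0.033,0],[1,0,0,0.033,0],[1,0,0,0.033,0],[1,0,0,0.033,0]]]'; done | grep -E "time|pos|force"; python3 look.py s3
```

```text
time_s: 8.5
eef_pos: [525.4, -27.5, 129.9]
force: [-11.2, 2.1, 31.6]
time_s: 9.2
eef_pos: [525.0, -27.4, 159.8]
force: [-0.2, 0.3, -0.3]
brass 60 [ 457.8 -108.4  118.5] zmax 123.3
head z 146.0094672277664 292
[524.96382696 -27.419801   159.80893501] [-0.92524065 -0.11165284  0.51029537] 9.25
```

View pics/s3.png

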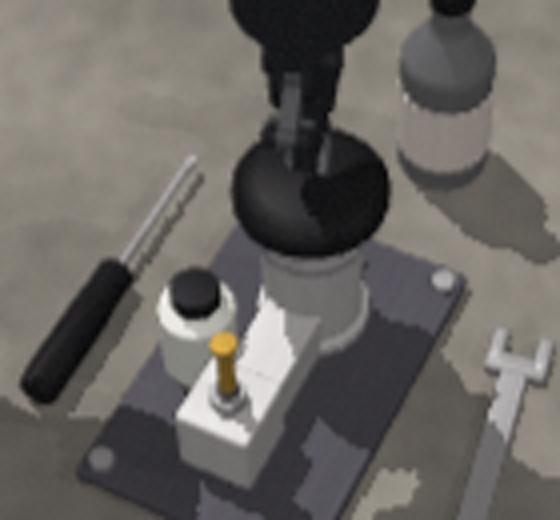

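The pin top is now at (223,342), about 120 mm up, and a ring at its foot is just visible at about (232,395). Extra strokes do no harm, so I'll do one more to be sure the pin has stopped rising.

```bash
for i in 1; do python3 -m pendant '[[[1,0,0,-0.012,0],[1,0,0,-0.018,0],[1,0,0,-0.023,0],[1,0,0,-0.028,0],[1,0,0,-0.032,0],[1,0,0,-0.033,0],[1,0,0,-0.033,0],[1,0,0,-0.033,0]]]'; python3 -m pendant '[[[1,0,0,0.008,0],[1,0,0,0.016,0],[1,0,0,0.024,0],[1,0,0,0.033,0],[1,0,0,0.033,0],[1,0,0,0.033,0],[1,0,0,0.033,0]]]'; done | grep -E "time|pos|force"; python3 look.py s4
```

```text
time_s: 10.05
eef_pos: [525.4, -27.5, 129.9]
force: [-11.6, 1.0, 31.8]
time_s: 10.75
eef_pos: [524.9, -27.4, 159.7]
force: [-0.7, 0.7, 0.4]
brass 59 [ 457.7 -107.9  118. ] zmax 123.1
head z 146.02013841115797 286
[524.96194593 -27.42328571 159.7643262 ] [-0.25309     0.54546431  0.29227627] 10.8
```

View pics/s4.png

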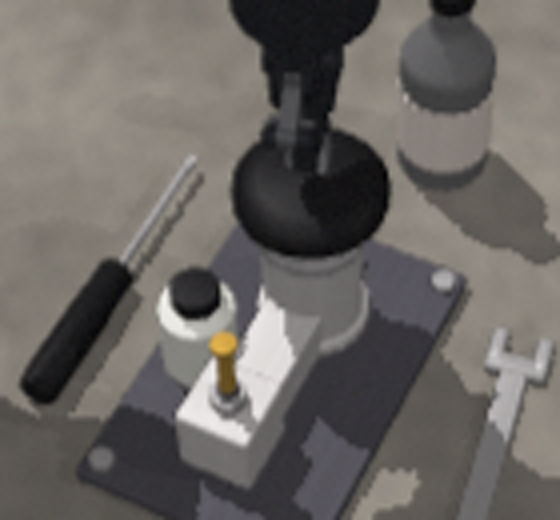

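The pin did not move, still at (223,342), so it is fully out. Now the final press and hold.

```bash
python3 -m pendant '[[[1,0,0,-0.012,0],[1,0,0,-0.018,0],[1,0,0,-0.023,0],[1,0,0,-0.028,0],[1,0,0,-0.032,0],[1,0,0,-0.033,0],[1,0,0,-0.033,0],[1,0,0,-0.033,0],[1,0,0,-0.033,0],[1,0,0,-0.033,0]]]'; python3 look.py s5
```

```text
time_s: 11.8
eef_pos: [525.3, -27.5, 129.9]
ee_rot: [0.001, 0.836, 0.549, 0.0]
force: [-12.0, 2.4, 31.7]
grip_width: 0.004
brass 59 [ 457.7 -108.4  119.9] zmax 124.0
head z 131.22005665622697 269
[525.3545173  -27.50198393 129.90495698] [-12.27497024   1.96521494  31.21657154] 11.85
```

View pics/s5.png

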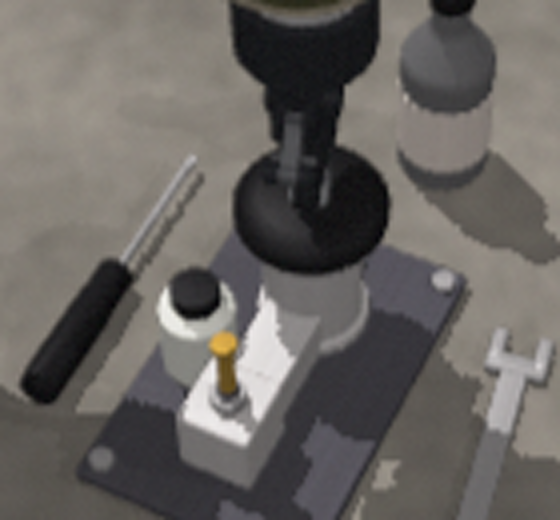

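The head is down (top face at z of about 131, head centre at about (312,205) in the crop) and the pin is still out at (223,342). The bottle, screwdriver and wrench have not moved in this view.

```bash
python3 -c "
from rig import order
print(order.finish_job())"
```

```text
the job is handed in; nothing more can be done
None
```

I pumped the palm head with shut fingertips for five full strokes, then pressed it down a sixth time and handed the job in at about 12 s while still holding it.

- **Pin:** its top rose to about 120 mm and did not rise further on the fifth stroke, so I took it as fully out. The dark ring at its foot was only faintly visible at the camera's resolution. I never went near the pin.
- **Head:** in the final hold the fingertips were at z = 129.9 mm. The camera put the head's top at about 131 mm, which agrees with the 130 mm stop within calibration. Between strokes the head came back to about 146 mm.
- **Force:** in the final hold the upward force was about 31 N, with about 12 N sideways. The highest reading was about 36 N upward and 18 N sideways, on the first press.
- **Bystanders:** the bottle, screwdriver and wrench looked unmoved in the last side picture. The carton was outside that crop, so I did not check it again at the end, but the arm did not go near it.

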